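Unstack the printed parts into their nests

TASK

The white prints were left in two stacks on the build plate. Take the stacks apart and set each print, right way up, into the nest of its own outline and size, so that it sits flat on the nest's floor inside the rim. Set the prints down, do not let them fall.

Things in the scene. Friction and masses are not known exactly. Their poses are not given: they have to be found in the camera images.
- case: White rectangular gearbox case, 96 (its x) by 62 (its y) by 28 mm high, four dark screw holes in the corners of its flat top. Grip it across its 62 mm width (its y). Stands on the build plate (a fixed dark sheet 3 mm thick) as the bottom of one of the two stacks; the gear or the clevis stands on it. Origin: centre of the underside; z up. 120 g or so.
- hub: White round flanged hub: flange 84 mm across and 4 mm thick at the foot, above it a plain drum 62 mm across; 28 mm high in all, flat top. Grip it by the drum, above the flange. Stands on the build plate (3 mm thick) as the bottom of the other stack; the clevis or the gear stands on it. Origin: centre of the underside; z up. 90 g or so.
- gear: White spur gear, 51 mm across the teeth, 20 mm high, flat top and underside. Stands on the case or on the hub, with the knob standing on it. Origin: centre of the underside; z along its axis, up. 30 g or so.
- clevis: White clevis bracket: base 52 (its x) by 34 (its y) by 8 mm, on it two upright lugs, each 30 mm long along x, 7 mm thick, reaching 30 mm above the underside; the lugs' outer faces are 34 mm apart along y, their inner faces 20 mm. Grip it across the lugs' outer faces (along y). Stands on the hub or on the case. Origin: centre of the underside; x along the base, z up. 35 g or so.
- knob: White round knob with a fluted side, 31 mm across, 20 mm high, a dark pointer line on top. Stands on the gear. Origin: centre of the underside; z along its axis, up. 15 g or so.
- nest_case: The case's nest: the larger rectangular shallow tray, all black, inside 112 (its x) by 78 mm (its y); the case lies with its long side along the nest's long side, either way round. Fixed to the bench; floor 3 mm thick, rim 3 mm thick standing 4 mm above the floor (7 mm above the bench). Origin: centre of the underside, on the bench.
- nest_hub: The hub's nest: the largest round shallow tray, all black, inside diameter 100 mm. Fixed to the bench; floor 3 mm thick, rim 3 mm thick standing 4 mm above the floor (7 mm above the bench). Origin: centre of the underside, on the bench.
- nest_gear: The gear's nest: the middle-sized round shallow tray, all black, inside diameter 66 mm. Fixed to the bench; floor 3 mm thick, rim 3 mm thick standing 4 mm above the floor (7 mm above the bench). Origin: centre of the underside, on the bench.
- nest_clevis: The clevis's nest: the smaller rectangular shallow tray, all black, inside 68 (its x) by 50 mm (its y); the clevis lies with its long side along the nest's long side, either way round. Fixed to the bench; floor 3 mm thick, rim 3 mm thick standing 4 mm above the floor (7 mm above the bench). Origin: centre of the underside, on the bench.
- nest_knob: The knob's nest: the smallest round shallow tray, all black, inside diameter 46 mm. Fixed to the bench; floor 3 mm thick, rim 3 mm thick standing 4 mm above the floor (7 mm above the bench). Origin: centre of the underside, on the bench.
Not all that is in view belongs to the job. What is shaped like the case but pink or purple is not meant.

How it is judged:
By the outcome, as a careful person would: the job done as asked, in the order asked, and still so for the second after the job is handed in, with the robot touching nothing.
It also fails if it takes over 131 s, if anything falls off the work surface, if the arm or the gripper's body presses on something with over 40 N, if the wrist force passes 120 N, or if a joint passes its speed limit or range.

ROBOT

A 6-joint arm with a two-finger parallel gripper is mounted at the origin on the work surface. World frame = base frame: x ahead of the robot, y to its left, z up, the work surface at z = 0. Lengths are in m, angles in degrees, forces in N, time in s.
With the tool pointing down it reaches from about 0.325 to 0.85 m from the base axis. Payload 15.5 kg.
Tool frame: the origin (TCP) lies midway between the tips of the shut fingers; the grasp point (between the pads) lies 19 mm behind it; y points along the fingers, x is the direction in which the jaws open and shut, and the axes are right-handed (so a half turn about y gives the same grasp; the last joint's range is limited). The gripper opens to 91 mm and grips with 3 to 60 N. Pads are 32 mm wide; open, the fingers measure 118 mm over their backs; the gripper's body (76 mm by 178 mm) begins 60 mm behind the grasp point.
Start: joints at [-79.498, 28.281, 77.091, -0, 74.628, -5.472], TCP at [0.172, -0.601, 0.214] pointing down, gripper open.
Joint ranges: [-166.48, 166.48], [-47.26, 123.95], [12.59, 153.08], [-70.14, 250.14], [6.76, 159.57], [-176.63, 176.63]. Speed limits (degrees/s): [108.29, 108.29, 147.25, 172.46, 172.46, 172.46].

INTERFACE

Orientations are given as a 3x3 rotation matrix whose columns are the frame's x, y, z axes.
In Python, from bench import ctrl gives the robot as it stands. The module is installed in compiled form; this text tells all that it offers. Calls block until the motion is done:
- ctrl.goto(position, orientation): joint-space move of the TCP to a pose.
- ctrl.move_l(position, vel=0.15, ori=None, contact_N=None): straight line of the TCP; ori=None keeps the orientation; vel is the mean speed in m/s. With contact_N (N) it stops when the force on the tool has changed by that much, and returns True; else False.
- ctrl.movej(angles): joint-space move.
- ctrl.command_gripper(opening): opening from 0.0 (shut) to 1.0 (fully open); the grip force is fixed at half the most; returns when the fingers have stopped.
- ctrl.sleep(seconds).
- ctrl.ik(position, orientation): joint angles nearest the present ones, or None.
- ctrl.read_camera(name): name is "scene" or "top"; returns the picture (384x512x3 uint8, blue, green, red); there is no depth.
- ctrl.camera_params(name): a dict with "fx", "fy", "cx", "cy" (pixels), "pose" (4x4, takes a point from camera to world coordinates). Camera axes: x right, y up, looking along -z (the intrinsics and any distortion apply to the point x, -y, -z); pixel columns grow to the right and rows downward; lengths in m; the calibration is good to about 2 mm. A picture is of the moment at which its call begins. camera_params takes no time and is no camera call.
A pose or a line that the arm cannot do raises ctrl.MotionError and nothing moves.
- ctrl.sign_off(): hands the job in, once; it reports no verdict.
Readings, each from a call of its own:
- ctrl.current_t(): time.
- ctrl.current_q(): joint angles.
- ctrl.current_dq(): joint speeds.
- ctrl.current_effort(): joint torques, N m.
- ctrl.current_tool_pos(): TCP position.
- ctrl.current_eef_rot(): TCP orientation.
- ctrl.current_contact_force(): force on the tool from outside, world axes, zero at the start.
- ctrl.current_wrist_torque(): the same for the moment, N m.
- ctrl.current_grip_width(): opening from 0.0 (shut) to 1.0 (fully open).
Only numpy, scipy, OpenCV 4.12 (cv2) and the standard library are available. Lean on these libraries where they do the work, as an engineer would, in place of code of your own. Each camera call takes 0.05 s, during which the arm holds its last target.

## Working session

There is one attempt and no reset: what is moved stays moved. The work goes in short steps, each a Python script; the robot and the scene stay as the last script left them, time stands still between calls to the robot, and variables do not carry over. Pictures are saved under pics/ and viewed, and the job is handed in when it is done.

```bash
mkdir -p pics; python3 - <<'E'
from bench import ctrl
import cv2
for n in("scene","top"):
    im=ctrl.read_camera(n); cv2.imwrite(f"pics/{n}0.png",im)
    p=ctrl.camera_params(n); print(n,p)
print(ctrl.current_t(),ctrl.current_eef_rot())
E
```

```text
scene {'fx': 468.2843356706067, 'fy': 468.2843356706067, 'cx': 254.39268333392533, 'cy': 195.65706617822354, 'pose': array([[ 0.86045097, -0.28720155,  0.4208793 ,  1.20626722],
       [ 0.5094963 ,  0.47501718, -0.71747627, -1.17832623],
       [ 0.0061354 ,  0.83178961,  0.55505712,  0.96629729],
       [ 0.        ,  0.        ,  0.        ,  1.        ]])}
top {'fx': 405.2530890891408, 'fy': 405.2530890891408, 'cx': 254.9253692654995, 'cy': 190.23825768381172, 'pose': array([[-0.01300317,  0.98705882, -0.15983056,  0.35935546],
       [-0.99987904, -0.01419962, -0.00634589, -0.006373  ],
       [-0.0085333 ,  0.15972871,  0.98712407,  1.15545799],
       [ 0.        ,  0.        ,  0.        ,  1.        ]])}
0.1 [[ 2.75230381e-01 -2.12623873e-04  9.61378277e-01]
 [-9.61377728e-01  1.03094628e-03  2.75230451e-01]
 [-1.04964993e-03 -9.99999446e-01  7.93358819e-05]]
```

View pics/scene0.png

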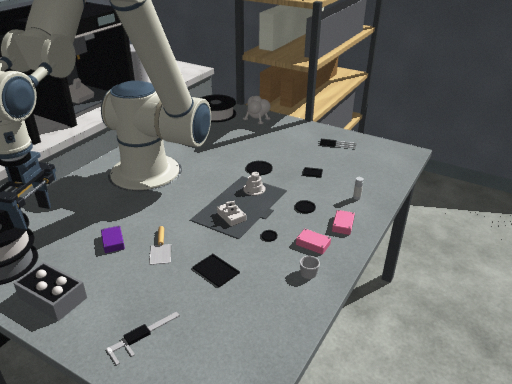

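View pics/top0.png

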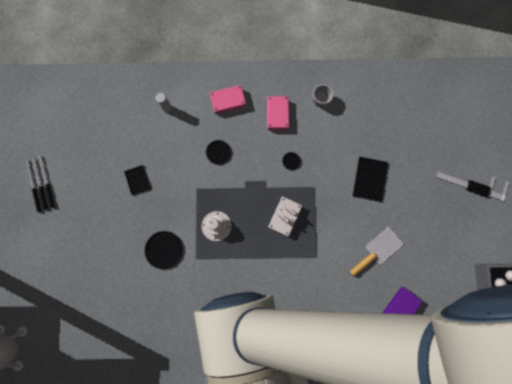

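```bash
python3 - <<'E'
import cv2,numpy as np
a=cv2.imread("pics/top0.png")[175:265,185:325]; b=cv2.imread("pics/scene0.png")[165:240,190:295]
cv2.imwrite("pics/z1.png",np.vstack([cv2.resize(a,(560,360),interpolation=cv2.INTER_CUBIC)]))
cv2.imwrite("pics/z2.png",cv2.resize(b,None,fx=6,fy=6,interpolation=cv2.INTER_CUBIC))
E
```

```text
(no output)
```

View pics/z1.png

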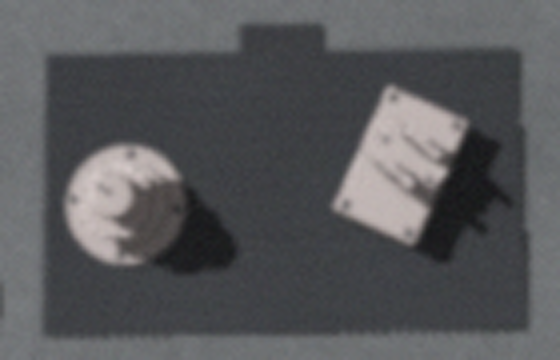

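View pics/z2.png

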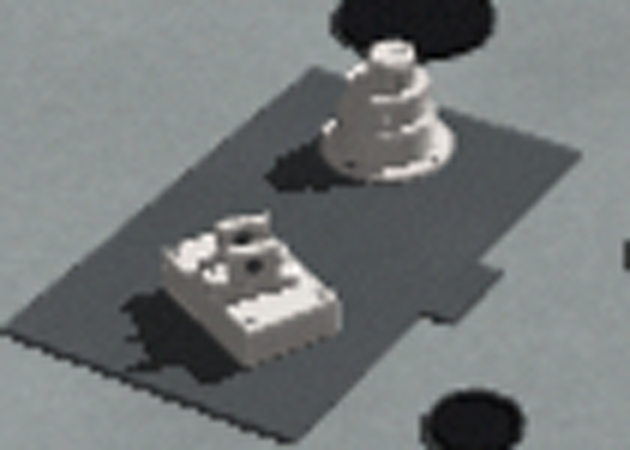

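```bash
cat > h.py <<'E'
import cv2,numpy as np
from bench import ctrl
P={n:ctrl.camera_params(n) for n in("scene","top")}
def proj(n,X):
    p=P[n];T=np.linalg.inv(p["pose"]);X=np.atleast_2d(X).astype(float);c=X@T[:3,:3].T+T[:3,3]
    return np.c_[p["cx"]+p["fx"]*c[:,0]/-c[:,2],p["cy"]+p["fy"]*-c[:,1]/-c[:,2]]
def unproj(n,uv,z):
    p=P[n];uv=np.atleast_2d(uv).astype(float)
    d=np.c_[(uv[:,0]-p["cx"])/p["fx"],-(uv[:,1]-p["cy"])/p["fy"],-np.ones(len(uv))]@p["pose"][:3,:3].T
    o=p["pose"][:3,3];return o+d*((z-o[2])/d[:,2])[:,None]
E
python3 - <<'E'
from h import *
for n in("top","scene"):
    a=cv2.resize(cv2.imread(f"pics/{n}0.png"),None,fx=4,fy=4,interpolation=cv2.INTER_CUBIC)
    g=cv2.cvtColor(a,cv2.COLOR_BGR2GRAY)
    print(n)
    for nm,m in(("blk",g<(42 if n=="top" else 38)),("wht",g>150)):
        cs,_=cv2.findContours(m.astype(np.uint8),0,cv2.CHAIN_APPROX_NONE)
        for c in cs:
            if not 1200<cv2.contourArea(c)<60000: continue
            uv=(c[:,0]+.5)/4-.5
            if n=="top" and uv[:,1].max()>275: continue
            z=.007 
            w=unproj(n,uv,z)[:,:2]*1000
            r=cv2.minAreaRect(w.astype(np.float32)); mu=cv2.moments(w.astype(np.float32))
            print(nm,uv.mean(0).round(),"rect",np.round(r[0],1),np.round(r[1],1),round(r[2],1),"cen",round(mu['m10']/mu['m00'],1),round(mu['m01']/mu['m00'],1),"eqdiam",round(2*np.sqrt(abs(mu['m00'])/np.pi),1))
g=cv2.cvtColor(cv2.imread("pics/top0.png"),cv2.COLOR_BGR2GRAY)
print(g[152,200:240],g[179,345:395],g[225,196:245])
E
```

```text
top
blk [164. 250.] rect [379.2 259.4] [106.9 102.4] 56.3 cen 379.6 259.2 eqdiam 104.7
blk [234. 234.] rect [419.7  57.9] [49.6 57.2] 65.1 cen 418.4 60.6 eqdiam 45.0
blk [301. 224.] rect [ 443.  -133.1] [47.9 95. ] 64.2 cen 447.2 -126.2 eqdiam 56.6
blk [ 44. 198.] rect [531.5 607.9] [74.4 54.9] 18.3 cen 531.7 607.9 eqdiam 67.2
blk [478. 189.] rect [ 541.1 -637.6] [63.3 31.8] 68.5 cen 540.9 -638.1 eqdiam 47.9
blk [138. 180.] rect [580.2 339.6] [76.  57.8] 19.0 cen 580.2 340.0 eqdiam 72.2
blk [370. 179.] rect [ 573.4 -332.1] [ 85.2 117.7] 77.8 cen 574.0 -331.8 eqdiam 110.6
blk [291. 161.] rect [ 630.3 -105.5] [51.7 49.6] 30.7 cen 630.3 -106.0 eqdiam 50.1
blk [219. 152.] rect [659.4 105.6] [74.  68.6] 37.3 cen 659.7 105.7 eqdiam 70.8
wht [380. 246.] rect [ 359.8 -328.7] [ 62.  164.4] 39.8 cen 376.9 -349.1 eqdiam 77.3
wht [213. 223.] rect [452.6 122.6] [57.  81.2] 54.4 cen 452.3 124.6 eqdiam 59.9
wht [285. 215.] rect [471.  -82.4] [61.4 94.6] 64.8 cen 472.3 -79.7 eqdiam 76.5
scene
blk [  3. 339.] rect [ 268.6 -821.6] [22.9 49.8] 54.9 cen 268.9 -826.3 eqdiam 27.6
blk [136. 334.] rect [ 54
[... 4228 characters left out ...]
   60.9] 89.8 cen 37.5 2097.7 eqdiam 250.4
wht [184.  78.] rect [-985.7 1472.6] [ 275.  3174.5] 45.6 cen -1036.4 1431.7 eqdiam 483.9
[111 116 119 114 111  85  50  20  16  20  19  19  23  22  14  18  21  19
  15  16  15  21  20  18  17  15  15  16  20  22  29  45  64  89 109 115
 116 114 113 107] [110 113 113 113 116 115 115 114 113  97  63  24  19  15  18  20  13  13
  18  17  16  15  16  20  17  20  20  16  18  15  18  18  16  19  17  17
  15  13  15  22  33  50  82 106 111 110 110 112 113 112] [ 83  70  61  63  80 117 139 138 163 183 191 193 193 189 186 187 183 182
 182 181 172 141 104  83  79  76  72  72  77  79  73  72  72  72  68  52
  33  26  37  46  58  64  67  67  66  63  68  68  64]
```

```bash
cat > fit.py <<'E'
from h import *
from scipy.optimize import least_squares
NE={"case":("r",.118,.084,(.574,-.332,-12)),"clevis":("r",.074,.056,(.580,.340,19)),"hub":("c",.106,0,(.379,.259,0)),"gear":("c",.072,0,(.659,.105,0)),"knob":("c",.052,0,(.630,-.106,0))}
def solid(k,a,b,x,y,yaw,z0,z1):
    if k=="c":
        t=np.linspace(0,2*np.pi,60,endpoint=False);p=np.c_[np.cos(t),np.sin(t)]*a/2
    else: p=np.array([[1,1],[1,-1],[-1,-1],[-1,1]])*[a/2,b/2]
    c,s=np.cos(np.radians(yaw)),np.sin(np.radians(yaw));p=p@np.array([[c,s],[-s,c]])+[x,y]
    return np.vstack([np.c_[p,np.full(len(p),z)] for z in(z0,z1)])
def hull(n,X): return cv2.convexHull(proj(n,X).astype(np.float32))
def cost_fn(n,g,lo,hi,s,box,k,a,b,z0,z1):
    # soft darkness image vs soft rendered mask
    x0,y0,x1,y1=box; sub=np.clip((g[y0:y1,x0:x1].astype(float)-lo)/(hi-lo),0,1)
    def f(p):
        h=hull(n,solid(k,a,b,p[0],p[1],p[2] if len(p)>2 else 0,z0,z1)); S=16
        m=np.zeros(((y1-y0)*S,(x1-x0)*S),np.uint8)
        q=((h[:,0]-[x0,y0]+.5)*S-.5);cv2.fillConvexPoly(m,np.round(q*16).astype(np.int32),255,shift=4)
        r=cv2.resize(m,(x1-x0,y1-y0),interpolation=cv2.INTER_AREA)/255.
        r=cv2.GaussianBlur(r,(0,0),.6)
        return (r-(1-sub if s else sub)).ravel()
    return f
E
python3 - <<'E'
from fit import *
for n in("top","scene"):
    g=cv2.cvtColor(cv2.imread(f"pics/{n}0.png"),cv2.COLOR_BGR2GRAY)
    for nm,(k,a,b,p0) in NE.items():
        h=hull(n,solid(k,a,b,*p0,0,.007))[:,0]; x0,y0=(h.min(0)-7).astype(int);x1,y1=(h.max(0)+8).astype(int)
        sub=g[y0:y1,x0:x1];lo,hi=np.percentile(sub,10),np.percentile(sub,88)
        f=cost_fn(n,g,lo,hi,True,(x0,y0,x1,y1),k,a,b,0,.007)
        r=least_squares(f,p0 if k=="r" else p0[:2],x_scale=[.01,.01,5][:3 if k=="r" else 2],diff_step=1e-2 if 0 else None or 3e-3)
        print(n,nm,lo,hi,np.round(r.x[:2]*1000,1),np.round(r.x[2:],1),round(r.cost,2))
E
```

```text
top case 16.0 113.0 [ 574.5 -332.8] [-12.2] 6.28
top clevis 20.0 116.0 [580.9 340.9] [17.4] 8.63
top hub 18.0 116.0 [379.5 259.5] [] 12.89
top gear 18.0 117.0 [660.6 105.9] [] 6.59
top knob 18.0 115.0 [ 630.9 -106.2] [] 4.01
scene case 22.0 150.0 [ 579.  -338.6] [-11.7] 9.3
scene clevis 23.0 149.0 [587.  332.4] [18.] 1.84
scene hub 23.0 152.0 [385.6 254.2] [] 20.03
scene gear 23.0 151.0 [665.7  98.3] [] 3.35
scene knob 23.0 149.0 [ 635.9 -112.6] [] 3.5
```

```bash
cat >> h.py <<'E'
def R(deg):
    c,s=np.cos(np.radians(deg)),np.sin(np.radians(deg))
    x=np.array([c,s,0]);y=np.array([0,0,-1.]);return np.column_stack([x,y,np.cross(x,y)])
E
python3 - <<'E'
from h import *
q0=ctrl.current_q()
p=[.52,.02,.12]
for d in(30.6,-149.4):
    q=ctrl.ik(p,R(d));print(d,None if q is None else np.round(q))
best=min((d for d in(30.6,-149.4) if ctrl.ik(p,R(d)) is not None),key=lambda d:abs(np.array(ctrl.ik(p,R(d)))-q0).max())
t=ctrl.current_t();ctrl.goto(p,R(best));print(best,ctrl.current_t()-t,ctrl.current_tool_pos())
for n in("scene","top"): cv2.imwrite(f"pics/{n}1.png",ctrl.read_camera(n))
c=proj("scene",p)[0];print(c,proj("top",p))
x0,y0=(c-[50,45]).astype(int)
a=cv2.imread("pics/scene1.png")[y0:y0+75,x0:x0+100];cv2.imwrite("pics/z3.png",cv2.resize(a,None,fx=8,fy=8,interpolation=cv2.INTER_CUBIC));print(x0,y0)
E
```

```text
30.6 [ -4.  27.  98.  -0.  55. -35.]
-149.4 [ -4.  27.  98.  -0.  55. 145.]
30.6 2.5417 [0.52024094 0.01932982 0.12006345]
[258.6899876  177.60647377] [[247.33715607 193.02300267]]
208 132
```

View pics/z3.png

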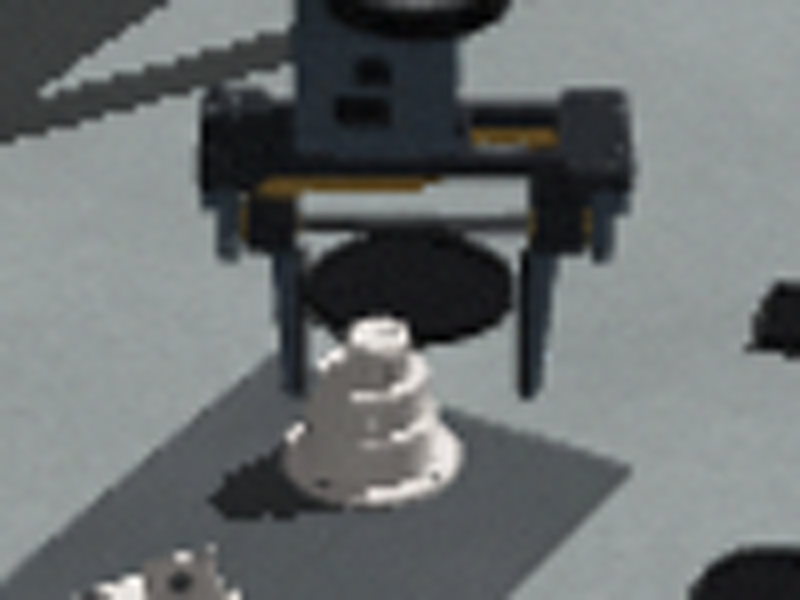

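View pics/top1.png

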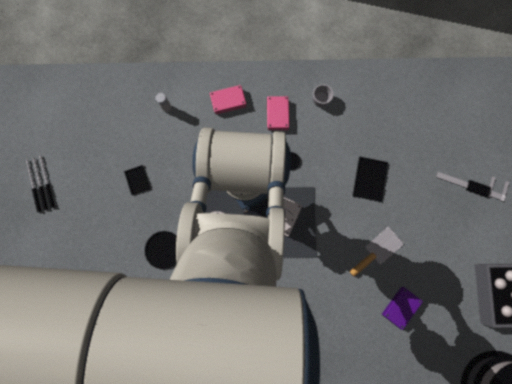

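```bash
cat > ov.py <<'E'
from fit import *
import sys,json
# scene pixel offset from nests: observed - predicted using top positions
TN={"case":(.5745,-.3328),"clevis":(.5809,.3409),"hub":(.3795,.2595),"gear":(.6606,.1059),"knob":(.6309,-.1062)}
SN={"case":(.579,-.3386),"clevis":(.587,.3324),"hub":(.3856,.2542),"gear":(.6657,.0983),"knob":(.6359,-.1126)}
off=np.mean([proj("scene",[*SN[k],.0035])[0]-proj("scene",[*TN[k],.0035])[0] for k in TN],0)
OFF={"top":np.zeros(2),"scene":off}
def circ(x,y,d,z): return solid("c",d,0,x,y,0,z,z)[:60]
def rect(x,y,a,b,yaw,z): return solid("r",a,b,x,y,yaw,z,z)[:4]
def overlay(n,src,polys,box,S,out):
    x0,y0,x1,y1=box;a=cv2.resize(src[y0:y1,x0:x1],None,fx=S,fy=S,interpolation=cv2.INTER_CUBIC)
    for X,col in polys:
        q=(proj(n,X)+OFF[n]-[x0,y0]+.5)*S-.5
        cv2.polylines(a,[np.round(q*16).astype(np.int32)],True,col,1,cv2.LINE_AA,4)
    cv2.imwrite(out,a)
E
python3 - <<'E'
from ov import *
print(off,[np.round(proj("scene",[*SN[k],.0035])[0]-proj("scene",[*TN[k],.0035])[0],2) for k in TN])
h=unproj("top",[216.35,225.6],.005)[0][:2];k=unproj("top",[213.3,222.5],.071)[0][:2];print(h,k)
c=unproj("top",[285.2,215.6],.031)[0][:2];print(c)
G,B,Rr,Y=(0,255,0),(255,0,0),(0,0,255),(0,255,255)
polys=[(circ(*h,.084,.003),G),(circ(*h,.084,.007),G),(circ(*h,.062,.031),B),(circ(*k,.051,.051),Y),(circ(*k,.031,.071),Rr)]
yaw=-25
def R2(v,yaw):
    t=np.radians(yaw);return np.array([v[0]*np.cos(t)-v[1]*np.sin(t),v[0]*np.sin(t)+v[1]*np.cos(t)])
polys+=[(rect(*c,.096,.062,yaw,.003),G),(rect(*c,.096,.062,yaw,.031),G)]
overlay("top",cv2.imread("pics/top0.png"),polys,(195,195,310,250),7,"pics/o1.png")
overlay("scene",cv2.imread("pics/scene0.png"),polys,(210,165,275,230),9,"pics/o2.png")
E
```

```text
[0.40229188 1.38646578] [array([0.14, 1.67]), array([0.49, 1.33]), array([0.64, 0.95]), array([0.37, 1.46]), array([0.38, 1.53])]
[0.44554826 0.11182059] [0.4490111  0.11323481]
[ 0.46877055 -0.08240157]
```

View pics/o1.png

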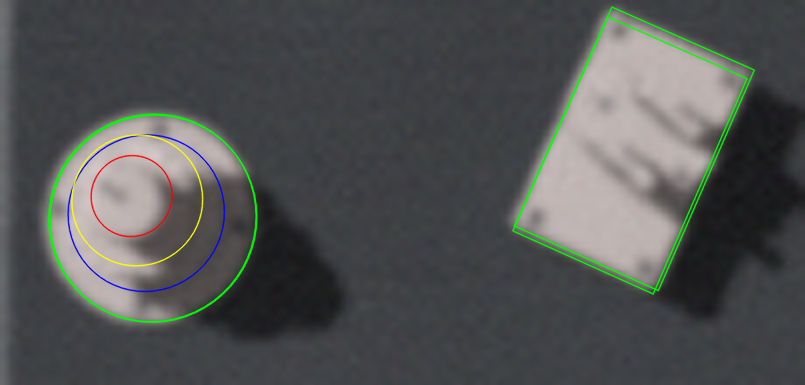

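View pics/o2.png

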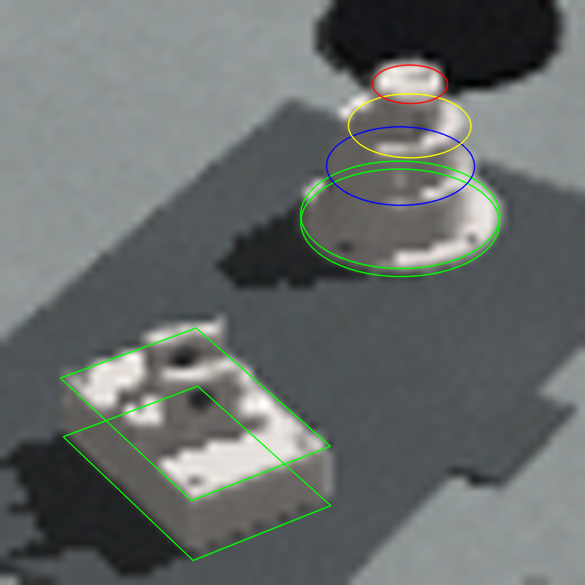

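```bash
cat >> ov.py <<'E'
OFF["scene"]=np.array([.4,.7])
G,B,Rr,Y=(0,255,0),(255,0,0),(0,0,255),(0,255,255)
def clev(x,y,yaw,z0,base=True):
    t=np.radians(yaw);n=np.array([-np.sin(t),np.cos(t)]);o=[]
    if base: o+=[(rect(x,y,.052,.034,yaw,z0),B),(rect(x,y,.052,.034,yaw,z0+.008),B)]
    for s,c in((1,Rr),(-1,Y)):
        p=np.array([x,y])+s*n*.0135
        o+=[(rect(*p,.030,.007,yaw,z0+.03),c),(rect(*p,.030,.007,yaw,z0+.008),c)]
    return o
E
python3 - <<'E'
from ov import *
c=unproj("scene",np.array([192,377])/9+[210,165]-OFF["scene"],.05)[0][:2];print(c)
S=[]
for i,yaw in enumerate((40,50,60)):
    P_=clev(*c,yaw,.031)
    overlay("top",cv2.imread("pics/top0.png"),P_,(260,190,310,240),5,f"/tmp/a.png")
    overlay("scene",cv2.imread("pics/scene0.png"),P_,(212,195,252,235),6,f"/tmp/b.png")
    a,b=cv2.imread("/tmp/a.png"),cv2.imread("/tmp/b.png");S.append(np.vstack([a,cv2.resize(b,(250,250))]))
cv2.imwrite("pics/o3.png",np.hstack(S))
E
```

```text
[ 0.47599349 -0.09092701]
```

View pics/o3.png

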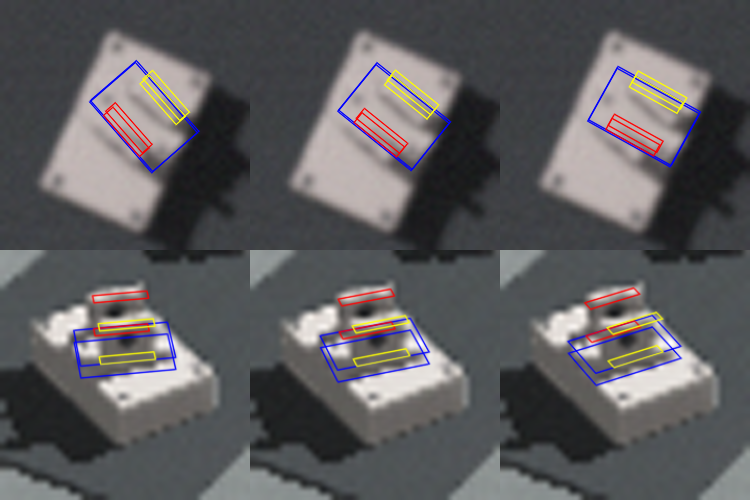

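```bash
python3 - <<'E'
from ov import *
S=[]
t0,s0=cv2.imread("pics/top0.png"),cv2.imread("pics/scene0.png")
for i,(x,y,yaw) in enumerate(((0,0,None),(.476,-.091,36),(.471,-.089,36))):
    P_=clev(x,y,yaw,.031) if yaw else []
    overlay("top",t0,P_,(265,192,305,232),6.6,"/tmp/a.png")
    overlay("scene",s0,P_,(214,197,246,229),8.25,"/tmp/b.png")
    a,b=cv2.imread("/tmp/a.png"),cv2.imread("/tmp/b.png");S.append(np.vstack([cv2.resize(a,(264,264)),cv2.resize(b,(264,264))]))
cv2.imwrite("pics/o4.png",np.hstack(S))
E
```

```text
(no output)
```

View pics/o4.png

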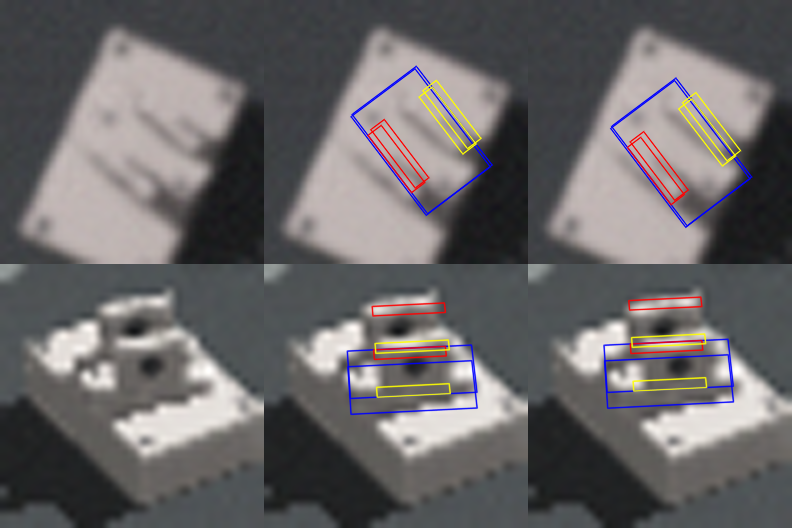

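```bash
python3 - <<'E'
from ov import *
S=[]
t0,s0=cv2.imread("pics/top0.png"),cv2.imread("pics/scene0.png")
for i,(x,y,yaw) in enumerate(((.473,-.086,44),(.473,-.086,50),(.470,-.083,47))):
    P_=clev(x,y,yaw,.031) if yaw else []
    overlay("top",t0,P_,(265,192,305,232),6.6,"/tmp/a.png")
    overlay("scene",s0,P_,(214,197,246,229),8.25,"/tmp/b.png")
    a,b=cv2.imread("/tmp/a.png"),cv2.imread("/tmp/b.png");S.append(np.vstack([cv2.resize(a,(264,264)),cv2.resize(b,(264,264))]))
cv2.imwrite("pics/o5.png",np.hstack(S))
E
```

```text
(no output)
```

View pics/o5.png

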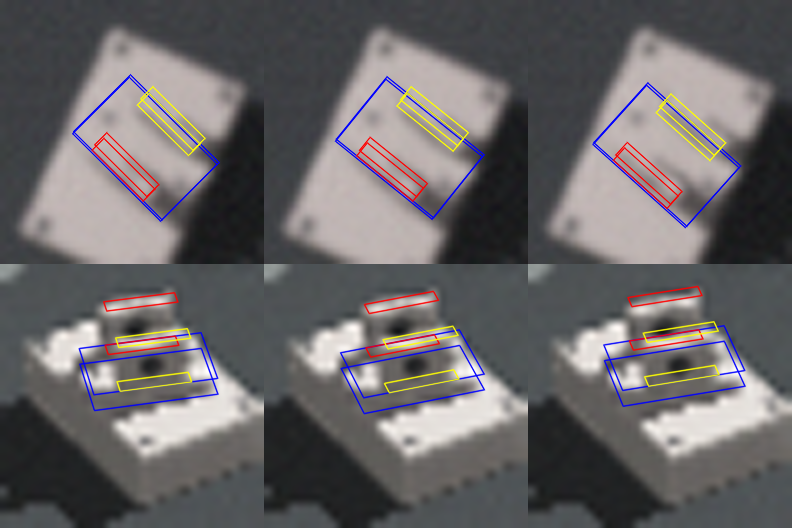

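```bash
cat > act.py <<'E'
from ov import *
def near(p,deg):
    c=[]
    q0=np.array(ctrl.current_q())
    for d in(deg,deg+180):
        q=ctrl.ik(p,R(d))
        if q is not None:c.append((np.abs(np.array(q)-q0).max(),d))
    return min(c)[1]
def say(s): print(s,"t",round(ctrl.current_t(),2),"pos",np.round(np.array(ctrl.current_tool_pos())*1000,1),"F",np.round(ctrl.current_contact_force(),1),"w",round(ctrl.current_grip_width()*91,1))
def pick(x,y,zb,deg,tip,hov=.05,open_=None,liftz=.15):
    d=near([x,y,zb+tip+hov],deg)
    if open_ is not None: ctrl.command_gripper(open_)
    ctrl.goto([x,y,zb+tip+hov],R(d));say("hover")
    hit=ctrl.move_l([x,y,zb+tip],vel=.08,contact_N=6);say(f"down hit={hit}")
    if hit: return False
    ctrl.command_gripper(0.);say("grip")
    ctrl.move_l([x,y,zb+tip+.03],vel=.06);ctrl.move_l([x,y,max(liftz,zb+tip+.03)],vel=.2);say("lift");return True
def place(x,y,deg,tip,zf=.003,open_=.6,liftz=.15):
    d=near([x,y,liftz],deg)
    ctrl.goto([x,y,max(.09,zf+tip+.05)],R(d));say("over")
    ctrl.move_l([x,y,zf+tip+.012],vel=.15);ctrl.sleep(.2)
    for i in range(3):
        hit=ctrl.move_l([x,y,zf+tip-.002],vel=.015,contact_N=3);z=ctrl.current_tool_pos()[2];say(f"set hit={hit}")
        if not hit or z<zf+tip+.003: break
    ctrl.command_gripper(open_);say("rel")
    ctrl.move_l([x,y,zf+tip+.03],vel=.1);ctrl.move_l([x,y,max(.12,zf+tip+.04)],vel=.3);say("up")
def snap(tag):
    for n in("scene","top"): cv2.imwrite(f"pics/{n}{tag}.png",ctrl.read_camera(n))
E
python3 - <<'E'
from act import *
if pick(.449,.113,.051,30.6,.008): snap("k1")
E
```

```text
hover t 3.28 pos [448.9 113.4 109.2] F [ 0.4 -0.9  0.1] w 91.0
down hit=False t 4.06 pos [449.3 112.9  59.2] F [ 0.  -0.6  0.6] w 91.2
grip t 5.03 pos [449. 113.  59.] F [ 0.5 -0.2 -0.2] w 28.8
lift t 6.14 pos [449.  113.  150.1] F [ 0.4 -0.3 -1.1] w 28.8
```

```bash
python3 - <<'E'
import cv2,numpy as np
a=cv2.imread("pics/scenek1.png")[130:235,200:300];cv2.imwrite("pics/z4.png",cv2.resize(a,None,fx=5.5,fy=5.5,interpolation=cv2.INTER_CUBIC))
E
```

```text
(no output)
```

View pics/z4.png

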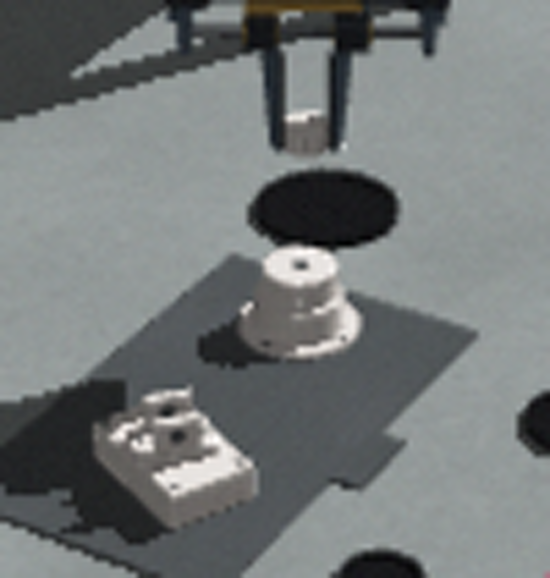

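```bash
python3 - <<'E'
from act import *
print(unproj("scene",np.array([300,266])/5.5+[199.5,129.5]-OFF["scene"],.051)[0])
place(.6309,-.1062,30.6,.008)
snap("k2")
for n,b in(("scene",(250,220,290,260)),):
    overlay(n,cv2.imread(f"pics/{n}k2.png"),[(circ(.6309,-.1062,.031,.023),Rr)],b,10,"pics/o6.png")
E
```

```text
[0.4463014 0.1106572 0.051    ]
over t 7.36 pos [ 630.3 -104.9   90.2] F [ 1.1  0.1 -0.9] w 29.1
set hit=True t 8.91 pos [ 630.7 -106.2   10.9] F [-0.6 -0.3  6.9] w 28.6
rel t 9.49 pos [ 630.3 -106.    10.5] F [-0.4 -0.   0.5] w 54.5
up t 10.36 pos [ 631.2 -106.3  120.6] F [ 0.3  0.6 -0.5] w 54.3
```

View pics/scenek2.png

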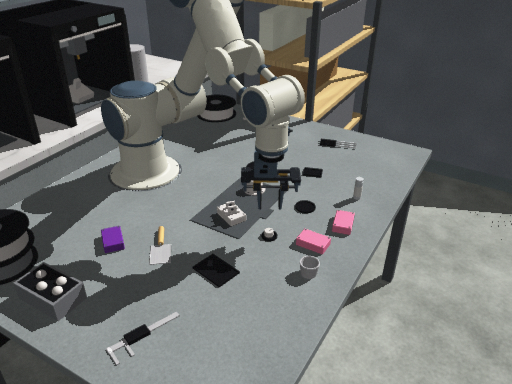

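View pics/o6.png

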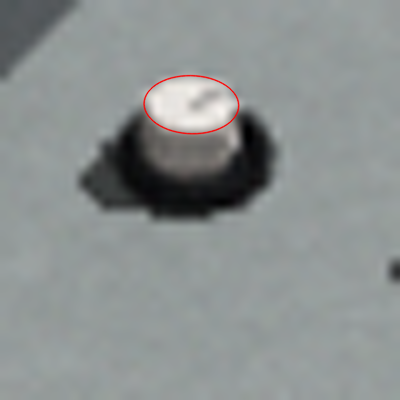

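```bash
python3 - <<'E'
from act import *
if pick(.473,-.086,.031,137,.010,open_=.8): snap("c1")
a=cv2.imread("pics/scenec1.png")[130:235,190:300];cv2.imwrite("pics/z5.png",cv2.resize(a,None,fx=5.5,fy=5.5,interpolation=cv2.INTER_CUBIC))
E
```

```text
hover t 12.12 pos [473.8 -86.2  91.2] F [ 0.5 -0.1 -0.8] w 72.7
down hit=False t 12.9 pos [473.2 -86.   41.2] F [ 0.  -0.2 -0.3] w 73.2
grip t 13.58 pos [473.  -86.   41.1] F [-0.7  0.3  3.1] w 33.5
lift t 14.78 pos [472.9 -86.  149.8] F [ 0.1  1.2 -0.3] w 34.0
```

View pics/z5.png

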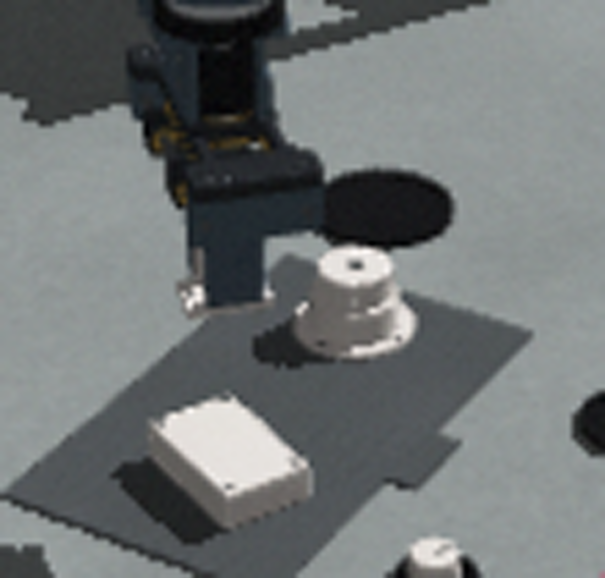

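```bash
python3 - <<'E'
from act import *
place(.5809,.3409,107.6,.010,open_=.6)
snap("c2")
o=OFF["scene"]
overlay("scene",cv2.imread("pics/scenec2.png"),clev(.5809,.3409,17.6,.003),(292,150,332,190),10,"pics/o7.png")
overlay("top",cv2.imread("pics/topc2.png"),[],(110,155,170,205),8,"pics/o8.png")
E
```

```text
over t 16.51 pos [581.1 339.9  90. ] F [-0.  -0.2 -0.6] w 33.8
set hit=True t 18.03 pos [580.8 340.9  13.1] F [0.2 0.1 6.4] w 33.8
rel t 18.55 pos [580.3 340.6  12.6] F [ 1.   0.3 -0.5] w 54.4
up t 19.41 pos [581.2 341.  120.7] F [-1.2 -0.2 -1. ] w 54.7
```

View pics/o7.png

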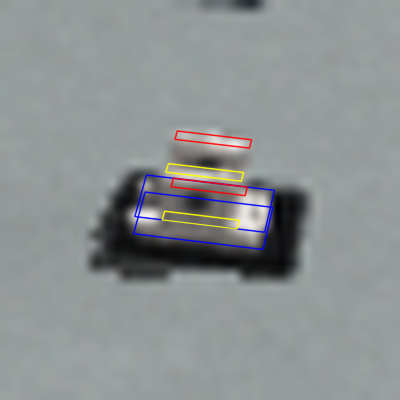

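View pics/topc2.png

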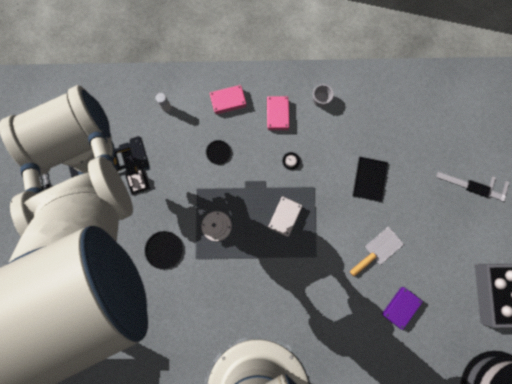

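```bash
python3 - <<'E'
from act import *
if pick(.4465,.1115,.031,30.6,.008,open_=1.0):
    snap("g1")
    place(.6606,.1059,30.6,.008,open_=.8)
    snap("g2")
S=[]
for t,b in(("g1",(210,110,290,190)),("g2",(275,165,325,215))):
    overlay("scene",cv2.imread(f"pics/scene{t}.png"),[(circ(.6606,.1059,.051,.023),Rr)] if t=="g2" else [],b,400/(b[2]-b[0]),"/tmp/a.png");S.append(cv2.resize(cv2.imread("/tmp/a.png"),(400,400)))
cv2.imwrite("pics/o9.png",np.hstack(S))
E
```

```text
hover t 21.27 pos [447.7 111.9  89.3] F [ 0.1  0.8 -0.1] w 91.0
down hit=False t 22.04 pos [446.7 111.6  39.2] F [ 0.4 -0.2  0.5] w 91.0
grip t 22.77 pos [446.5 111.5  39. ] F [-1.  -0.   0.8] w 47.9
lift t 23.98 pos [446.3 111.5 149.7] F [-0.5  0.1 -0.7] w 48.0
over t 24.98 pos [659.3 106.   89.7] F [-0.4 -0.4 -0.1] w 47.7
set hit=True t 26.52 pos [660.5 105.9  11.1] F [-0.7  0.   7.5] w 47.2
rel t 27.09 pos [660.  105.8  10.5] F [-0.3  0.1 -0.1] w 72.7
up t 27.97 pos [660.9 105.9 120.7] F [-0.5 -0.8  0.1] w 72.6
```

View pics/o9.png

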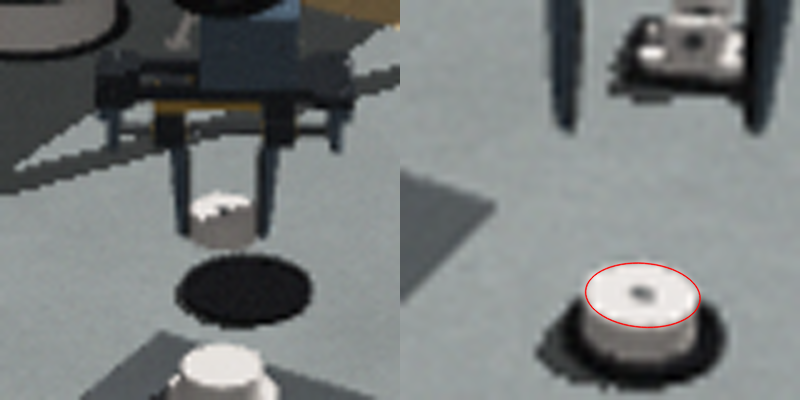

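```bash
python3 - <<'E'
from ov import *
h=(.4455,.1118);c=(.46877,-.0824)
P_=[(circ(*h,.084,.003),G),(circ(*h,.062,.031),B),(rect(*c,.096,.062,-25,.003),G),(rect(*c,.096,.062,-25,.031),G)]
overlay("scene",cv2.imread("pics/sceneg2.png"),P_,(210,165,280,230),8,"pics/o10.png")
E
```

```text
(no output)
```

View pics/o10.png

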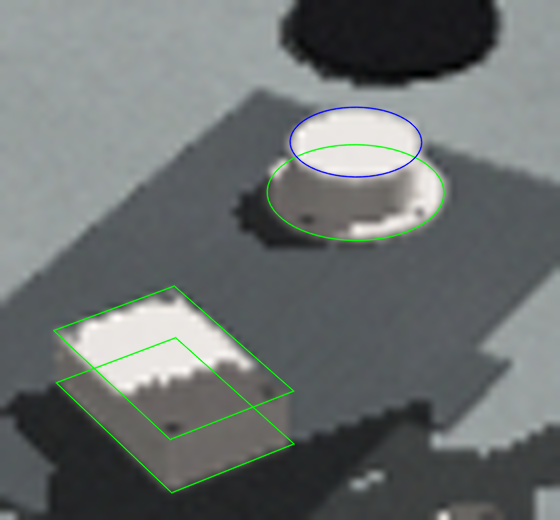

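```bash
python3 - <<'E'
from act import *
if pick(.4455,.1118,.003,30.6,.009,open_=1.0):
    snap("h1")
    place(.3795,.2595,30.6,.009,open_=.9)
    snap("h2")
S=[]
for t,b in(("h1",(210,110,290,190)),("h2",(220,130,300,210))):
    overlay("scene",cv2.imread(f"pics/scene{t}.png"),[(circ(.3795,.2595,.062,.031),Rr),(circ(.3795,.2595,.084,.007),Rr)] if t=="h2" else [],b,400/(b[2]-b[0]),"/tmp/a.png");S.append(cv2.resize(cv2.imread("/tmp/a.png"),(400,400)))
cv2.imwrite("pics/o11.png",np.hstack(S))
E
```

```text
hover t 29.44 pos [447.5 111.9  62.4] F [ 1.1  0.9 -0.1] w 90.9
down hit=False t 30.22 pos [445.8 111.8  12.2] F [ 0.4  0.3 -0.1] w 90.7
grip t 30.78 pos [445.6 111.8  12.2] F [-0.4 -0.5  8.1] w 61.2
lift t 32.12 pos [445.  111.7 149.2] F [ 0.3 -0.4 -1.3] w 61.3
over t 32.95 pos [379.2 259.5  89.5] F [ 0.4  0.1 -1.7] w 61.3
set hit=True t 34.48 pos [379.4 259.5  12.2] F [-1.2 -0.5  6.8] w 61.5
rel t 35.0 pos [379.2 259.3  12. ] F [-0.6  0.6  0.2] w 82.0
up t 35.86 pos [379.9 259.7 120.3] F [ 0.2  0.5 -0.5] w 82.0
```

View pics/o11.png

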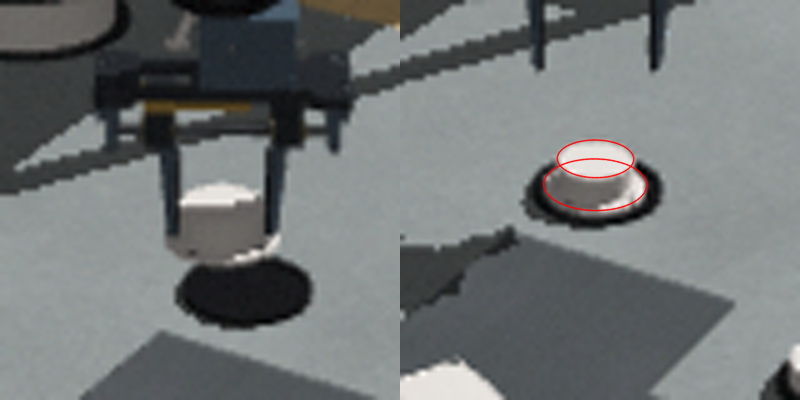

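```bash
python3 - <<'E'
from act import *
if pick(.4688,-.0824,.003,65,.008,open_=1.0):
    snap("b1")
    place(.5745,-.3328,77.9,.008,open_=.9)
    ctrl.move_l([.5745,-.3328,.25],vel=.3);ctrl.movej([-79.498, 28.281, 77.091, 0, 74.628, -5.472])
    snap("b2");say("end")
P_=[(rect(.5745,-.3328,.096,.062,-12.1,.031),Rr)]
overlay("scene",cv2.imread("pics/sceneb2.png"),P_,(180,240,250,300),8,"pics/o12.png")
overlay("top",cv2.imread("pics/topb2.png"),P_+clev(.5809,.3409,17.6,.003)[:1]+[(circ(.6606,.1059,.051,.023),Rr),(circ(.6309,-.1062,.031,.023),Rr),(circ(.3795,.2595,.084,.007),Rr)],(110,130,400,280),2.7,"pics/o13.png")
E
```

```text
hover t 37.67 pos [468.9 -81.8  61.1] F [-0.4 -1.2 -0. ] w 90.8
down hit=False t 38.44 pos [469.  -82.3  11.2] F [-0.4  0.3 -0. ] w 90.9
grip t 39.0 pos [468.9 -82.5  11.2] F [-0.5 -0.3  4.8] w 61.8
lift t 40.34 pos [468.3 -82.3 149.1] F [-0.4  0.2 -1.3] w 61.5
over t 41.52 pos [ 574.2 -331.5   89.9] F [-0.1  0.9 -1.8] w 61.8
set hit=True t 43.06 pos [ 574.4 -332.7   11.2] F [-1.   0.5  6.2] w 61.5
rel t 43.57 pos [ 573.9 -332.4   10.6] F [-0.1 -0.1  0.3] w 81.9
up t 44.43 pos [ 574.7 -333.   120.6] F [-1.2  0.9 -0.4] w 81.8
end t 46.88 pos [ 172.9 -600.7  213.9] F [ 0.4 -0.   1.4] w 81.9
```

View pics/o12.png

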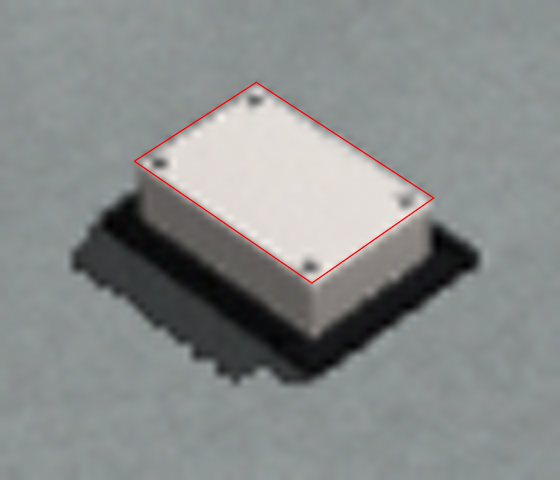

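View pics/o13.png

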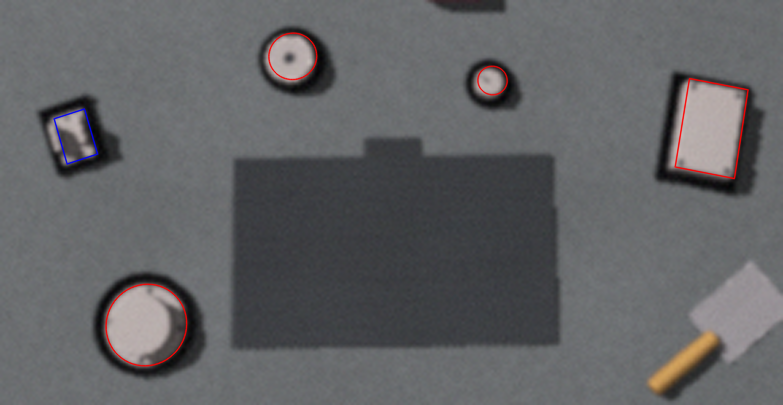

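View pics/sceneb2.png

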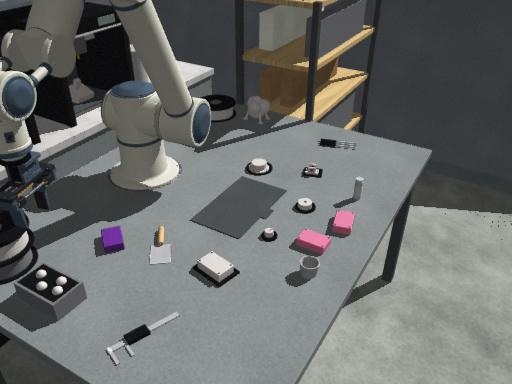

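```bash
python3 -c "
from bench import ctrl
print(ctrl.sign_off(),ctrl.current_t())"
```

```text
the job is handed in; nothing more can be done
the job is handed in; nothing more can be done
```

All five prints are in their own nests, right way up. I handed the job in at about 47 s of the 131 s allowed. I took the stacks apart in this order: knob, clevis, gear, hub, case. Each print was lowered until it touched the floor and only then released.

- **Seating:** each print made contact within 0.3 mm of the tool height expected for its nest's floor, so none was standing on a rim. The contact force readings at set-down were 6 to 7.5 N.
- **Final pictures:** each print is inside its rim, and in the scene views the expected outlines match to within a few millimetres. The top picture shows the case off-centre in its nest, but by about what the viewing angle gives. The build plate is empty, and the pink and purple pieces and the other objects are where they were.
- **Disagreement:** the two cameras placed the nests about 8 to 9 mm apart, mostly along the scene camera's line of sight. A check against the gripper tips pointed to the scene camera, so I used the top camera's positions. The scene overlays were drawn with a correction for this.

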